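Show where the corner plate goes and call the fitter

ROBOT

A 6-joint arm with a two-finger parallel gripper is mounted at the origin on the work surface. World frame = base frame: x ahead of the robot, y to its left, z up, the work surface at z = 0. Lengths are in m, angles in degrees, forces in N, time in s.
With the tool pointing down it reaches from about 0.4 to 0.825 m from the base axis. Payload 7 kg.
Tool frame: the origin (TCP) lies at the very end of the fingers, on their centre line; the grasp point (between the pads) lies 19 mm behind it (r.hold_point_z is the distance from the TCP to the grasp point, in m); z points along the fingers, y is the direction in which the jaws open and shut (so a half turn about z gives the same grasp; the last joint's range is limited). The gripper opens to 88 mm and grips with 3 to 60 N. Pads are 19 mm wide; open, the fingers measure 130 mm over their backs; the gripper's body (78 mm by 193 mm) begins 47 mm behind the grasp point.
Start: joints at [89.731, 20.546, 0.682, 0, -70.136, -16.507], TCP at [0.195, 0.646, 0.227] pointing down, gripper open.
Joint ranges: [-176.03, 176.03], [-82.01, 121.73], [-58.28, 71.71], [-173.87, 95.51], [-174.79, -0.11], [-173.66, 173.66]. Speed limits (degrees/s): [136.94, 136.94, 172.46, 180, 180, 180].

INTERFACE

Orientations are given as [roll, pitch, yaw] about the fixed x, y, z axes, in that order (R = Rz(yaw) Ry(pitch) Rx(roll)).
In Python, from plant import r gives the robot as it stands. The module is installed in compiled form; this text tells all that it offers.
- The arm moves only by the shell command python3 -m inch 'ROWS' [FORCE]. ROWS is text: rows parted by semicolons, each of 7 numbers parted by spaces: the shift along the tool's x, y, z in m, then the turn, a rotation vector about the tool's x, y, z in rad, then the opening, from 0 (shut) to 1 (fully open). In form: tx ty tz ax ay az jaw; .... A call has 1 to 20 rows; each row shifts and turns the commanded pose from where the row before left it, along the tool's axes as they then stand; what a row does not reach is not made up. A row lasts 1/12 s, in which the tool goes at most 41.7 mm and 7.16 degrees, less where a joint would pass 70% of its speed; a pose out of reach is approached as far as the arm can. A call with a gripper value outside its range is refused whole. The fingers move at their own pace and stop on an object; FORCE is the grip in N (left out, the last holds). Time passes only in rows, so rows that do not move let the fingers close. It gives the time, the measured TCP pose, the force and the opening at its end, in the units of the state.
- r.get_state(): the state, without advancing time (a new reading comes with each control period).
- r.capture(name): name is "side" or "top"; returns the picture (420x560x3 uint8, red, green, blue); there is no depth.
- r.camera_params(name): a dict with "vfov" (degrees; the focal length in pixels is half the picture's height over the tangent of half this angle, whatever the lens; pixels are square), "cx", "cy" (the principal point, pixels), "R" (3x3) and "t" (3): a world point X has camera coordinates R X + t. Camera axes: x right, y down, z forward; pixel columns grow to the right and rows downward; lengths in m; the calibration is good to about 2 mm. A picture is of the moment at which its call begins. camera_params takes no time and is no camera call.
- r.close_job(): hands the job in, once; it reports no verdict.
Trained networks look in the newest picture that a camera, given by its name, has taken for a name from the list of things; names that differ only in an ending like _2 or _b are one class to them, and where a whole thing is asked for, a point or a joint stands for the part that bears it (a point fixed in the world has none). Each returns a list of dicts, best first, with "p" (0 to 1); they miss things now and then, are a little off and sometimes report something else, mostly with a low value. They report only what shows in the picture. A call takes as long as a camera call. They do not tell look-alikes from the thing itself.
- r.recognise(target, camera): "xy" ([column, row] in pixels, amid what is visible of it).
The state is a dict: "time_s": time; "joints": joint angles; "qd": joint speeds; "joint_torque": joint torques, N m; "tcp_pos": TCP position; "eef_rot": TCP orientation; "contact_force": force on the tool from outside, world axes, zero at the start; "moment": the same for the moment, N m; "gripper_width": finger opening in m.
Only numpy, scipy, OpenCV 4.12 (cv2) and the standard library are available. Lean on these libraries where they do the work, as an engineer would, in place of code of your own. Each camera call takes 0.05 s, during which the arm holds its last target.

TASK

Show the fitter the next step in putting the rack together: point down at the triangular corner plate with the fingertips two or three centimetres above its middle and stay there for about two seconds, then point in the same way at the top end of the taller upright, where it belongs. Then press the button on the call box all the way in, let it come back out and move clear. Do not touch or shift anything on the shelf panel, neither the parts nor the uprights, and come close over no other part or upright on the way.

Things in the scene. Friction and masses are not known exactly. Their poses are not given: they have to be found in the camera images.
- shelf_panel: Fixed galvanised shelf panel lying on the table like a shallow tray, 340 (its x) by 460 (its y) mm, lip 25 mm high and 5 mm thick all round, floor 5 mm thick. Origin at the centre of its underside; z up. All the parts and both uprights stand on its floor.
- corner_plate: Loose flat steel plate, a right-angled triangle with two 75 mm legs, 5 mm thick, three small dark bolt holes: the only triangular part. Lies flat, in any of four places in a row along y across the near half of the panel, at any yaw. Origin at the middle (centroid) of its underside; legs along its x and y, right-angled corner at (-25, -25) mm. To be pointed at, from above.
- square_plate: Loose flat square steel plate, 58 x 58 x 5 mm, four holes; origin at the centre of its underside. Bystander in another place of that row.
- round_plate: Loose flat round steel plate, 60 mm across, 5 mm thick, one hole in its centre; origin at the centre of its underside. Bystander in another place of that row.
- angle_cleat: Loose L-shaped steel bracket: foot 40 x 55 mm, 4 mm thick, with an upright flange 45 mm high along its -x edge; origin at the centre of the foot's underside. Bystander in another place of that row.
- screwdriver: Screwdriver 180 mm long lying loose between the uprights at the far side of the panel, black handle 26 mm thick; origin under its middle, its length along its x. Bystander.
- tall_upright: Fixed square perforated steel tube, 36 x 36 mm, 150 mm tall, standing in one of the panel's two far corners (either one); origin at the centre of its foot, z up.
- tall_upright_top (a point): Centre of the taller upright's top end, 150 mm above its foot and 155 mm above the table; z up. To be pointed at, from above.
- short_upright: Fixed square perforated steel tube of the same section, only 80 mm tall, in the other far corner; origin at the centre of its foot. Bystander.
- short_upright_top (a point): Centre of the shorter upright's top end, 85 mm above the table; z up.
- call_box: Fixed grey box 80 x 80 x 40 mm on the table to the right of the panel, with a round white push button in a black collar on its top; origin at the centre of its underside.
- button (a joint): Travel of the push button on the call box: 0 m out, 0.006 m all the way in; it springs back by itself. It starts to move at about 1.5 N; all the way in takes 5 N.
- button_top (a point): Centre of the button's upper face, 34 mm across, about 62 mm above the table when out; pressed straight down. The black collar round it is 50 mm across and its top 52 mm above the table.
Mind the look-alikes: they are no part of the job. Of the things like the call_box, leave any that is orange; of the rest the larger one is meant.

How it is judged:
By the outcome, as a careful person would: the job done as asked, in the order asked, and still so for the second after the job is handed in, with the robot touching nothing.
It also fails if it takes over 53 s, if anything falls off the work surface, if the arm or the gripper's body presses on something with over 40 N, if the wrist force passes 120 N, or if a joint passes its speed limit or range.

## Working session

There is one attempt and no reset: what is moved stays moved. The work goes in short steps, Python scripts to look and compute and a shell command to move; the robot and the scene stay as the last step left them, time stands still between calls to the robot, and variables do not carry over. Pictures are saved under pics/ and viewed, and the job is handed in when it is done.

```bash
mkdir -p pics
python3 - <<'E'
from plant import r
import cv2
s=r.get_state();print(s)
for n in("side","top"):
    im=r.capture(n);cv2.imwrite(f"pics/{n}0.png",im[:,:,::-1])
    print(n,r.camera_params(n))
    for t in ["corner_plate","square_plate","round_plate","angle_cleat","screwdriver","tall_upright","short_upright","call_box","button_top","shelf_panel"]:
        print(t,[(d["xy"],round(d["p"],2)) for d in r.recognise(t,n)])
E
```

```text
{'time_s': 0.0, 'joints': array([ 8.97321792e+01,  2.05890408e+01,  6.32926332e-01, -1.89383215e-02,
       -7.01366582e+01, -1.65058030e+01]), 'qd': array([-0.08963729, -0.14692691, -0.03108455,  0.05136368,  0.00607359,
        0.04474751]), 'joint_torque': array([ 1.24740716e-03, -5.82712591e+01,  2.93045032e+01,  6.99658424e+00,
        6.97313400e-03, -1.45112463e-04]), 'tcp_pos': array([0.19470322, 0.64578624, 0.225647  ]), 'eef_rot': array([ 1.79905992e+02, -9.29054520e-03, -1.67800654e+01]), 'contact_force': array([-0.15895549,  0.97925122,  0.3091069 ]), 'moment': array([ 0.0456507 ,  0.00720148, -0.08720344]), 'gripper_width': 0.08774357253452793}
side {'vfov': 54.415969317202254, 'cx': 285.186991111545, 'cy': 212.51860536653865, 'R': array([[ 0.93214377, -0.36195905, -0.0096763 ],
       [-0.24788267, -0.6184304 , -0.7457198 ],
       [ 0.26393591,  0.69751666, -0.66618942]]), 't': array([-0.53063598,  0.17006857,  0.93249529])}
corner_plate [([238.7, 223.6], 0.6)]
square_plate [([224.8, 196.1], 0.81), ([268.8, 170.3], 0.24)]
round_plate [([265.3, 247.7], 0.53)]
angle_clea
[... 466 characters left out ...]
303436, 'R': array([[ 0.00126868, -0.99995909,  0.00895565],
       [-0.99562849, -0.00209948, -0.09337827],
       [ 0.09339325, -0.00879803, -0.99559043]]), 't': array([-0.12146112,  0.55175966,  1.14052886])}
corner_plate [([207.8, 266.8], 0.94), ([292.4, 250.9], 0.51)]
square_plate [([170.5, 260.0], 0.87)]
round_plate [([251.1, 245.6], 0.63)]
angle_cleat [([291.3, 248.3], 0.87)]
screwdriver [([246.5, 211.4], 0.68)]
tall_upright [([285.4, 185.5], 0.9)]
short_upright [([159.3, 209.4], 0.98)]
call_box [([365.1, 234.1], 0.85), ([403.0, 273.5], 0.78), ([377.1, 180.1], 0.69)]
button_top [([401.9, 272.2], 0.63), ([368.0, 230.9], 0.44), ([157.2, 211.2], 0.2)]
shelf_panel [([229.1, 238.9], 0.63)]
```

View pics/side0.png

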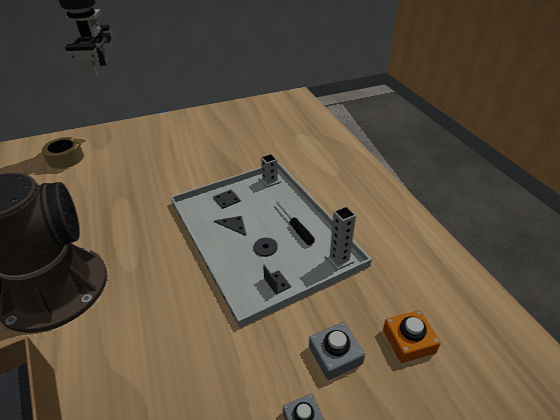

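View pics/top0.png

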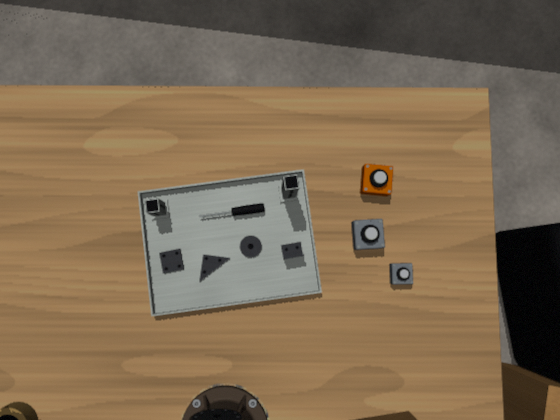

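Run:
```python
import cv2
t=cv2.imread("pics/top0.png");s=cv2.imread("pics/side0.png")
cv2.imwrite("pics/topc.png",cv2.resize(t[150:310,130:330],None,fx=3.6,fy=3.6,interpolation=cv2.INTER_CUBIC))
cv2.imwrite("pics/topb.png",cv2.resize(t[150:310,330:450],None,fx=3.6,fy=3.6,interpolation=cv2.INTER_CUBIC))
cv2.imwrite("pics/sidec.png",cv2.resize(s[130:420,190:470],None,fx=2,fy=2,interpolation=cv2.INTER_CUBIC))
```

```text
(no output)
```

The side view shows the triangle at (238,224) and the tall upright at (343,237). The top view has the triangle at (210,267), the tall upright's top near (291,182), the larger grey box at (369,234), an orange box at (377,180) and a small grey box at (402,274).

View pics/topc.png

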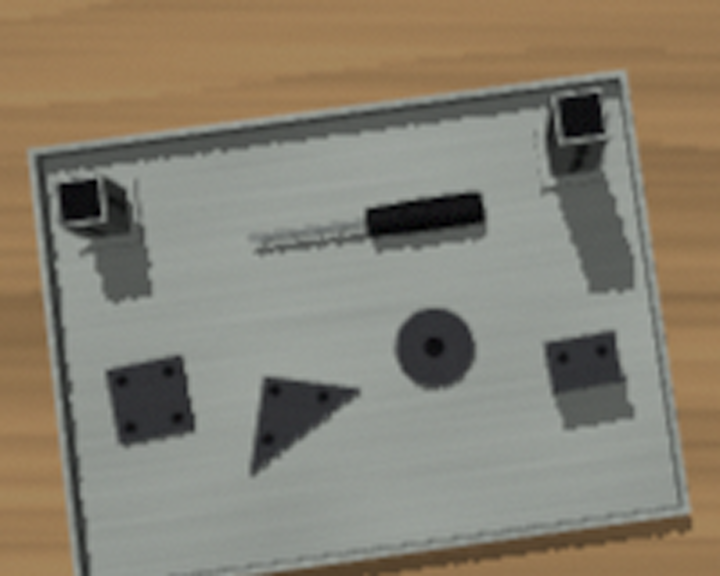

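View pics/sidec.png

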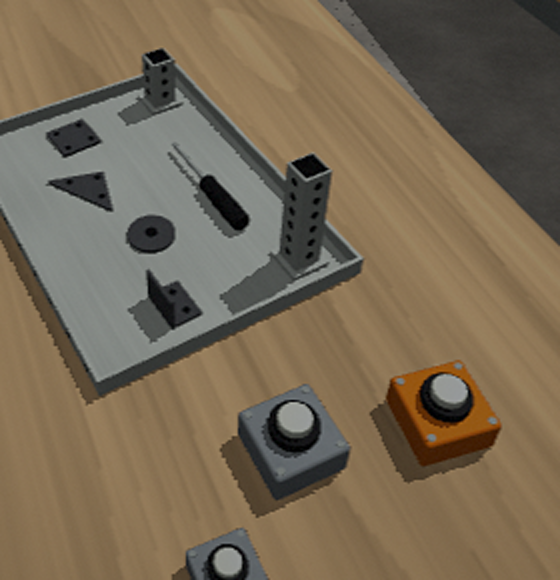

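View pics/topb.png

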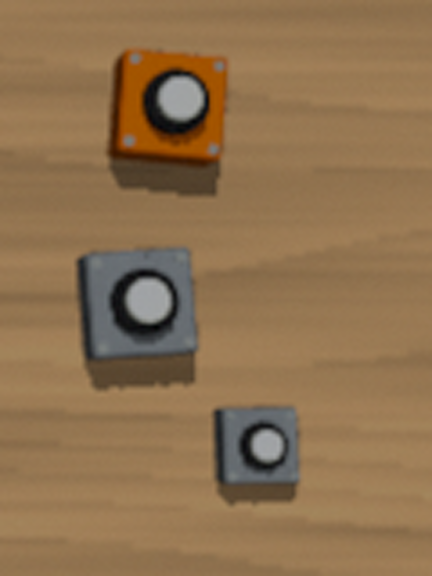

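```bash
cat > geo.py <<'E'
from plant import r
import numpy as np
def cam(n):
    c=r.camera_params(n);f=210/np.tan(np.radians(c["vfov"]/2))
    return f,c["cx"],c["cy"],np.array(c["R"]),np.array(c["t"])
def P(n,X):
    f,cx,cy,R,t=cam(n);x=R@X+t;return np.array([cx+f*x[0]/x[2],cy+f*x[1]/x[2]])
def ray(n,p):
    f,cx,cy,R,t=cam(n);d=R.T@np.array([(p[0]-cx)/f,(p[1]-cy)/f,1]);return -R.T@t,d/np.linalg.norm(d)
def onz(n,p,z):
    o,d=ray(n,p);return o+d*(z-o[2])/d[2]
def tri(a,b):
    (o,d),(q,e)=ray("top",a),ray("side",b)
    s=np.linalg.lstsq(np.c_[d,-e],q-o,rcond=None)[0]
    A,B=o+s[0]*d,q+s[1]*e;return (A+B)/2,np.linalg.norm(A-B)
E
python3 - <<'E'
from geo import *
np.set_printoptions(precision=4,suppress=True)
T=lambda u,v,ox=130:((u+.5)/3.6-.5+ox,(v+.5)/3.6-.5+150)
S=lambda u,v:((u+.5)/2-.5+190,(v+.5)/2-.5+130)
L={"tri":((292.3,414.7),(88,188),.010),"tall":((581,115),(309,166),.155),"button":((149,300,330),(296,419),.062),
"short":((79,201),(157,57),.085),"round":((434,347),(151,233),.01),"square":((150,400),(74,137),.01)}
for k,(a,b,z) in L.items():
    a=T(*a);b=S(*b);print(k,tri(a,b),onz("top",a,z),onz("side",b,z))
for v in [(265,376),(362,390),(250,478)]: print("v",onz("top",T(*v),.01))
for v in [(104,171),(47,182),(113,211)]: print("vs",onz("side",S(*v),.01))
for v in [(30,150),(625,72),(690,512),(82,576)]: print("lip",onz("top",T(*v),.025))
for v in [(545,340),(615,332),(625,380),(555,392)]: print("cleat",onz("top",T(*v),.01))
for v in [(80,257),(190,250),(196,350),(88,358)]: print("box",onz("top",T(*v,330),.04))
for v in [(218,408),(296,408),(298,480),(220,486)]: print("small",onz("top",T(*v,330),.03))
E
```

```text
tri (array([0.4396, 0.0436, 0.006 ]), np.float64(0.002565212694940697)) [0.4384 0.0433 0.01  ] [0.4401 0.039  0.01  ]
tall (array([ 0.6421, -0.1687,  0.1538]), np.float64(5.211759771050261e-05)) [ 0.6419 -0.1686  0.155 ] [ 0.6414 -0.1698  0.155 ]
button (array([ 0.5242, -0.3865,  0.0565]), np.float64(0.0019299119922647498)) [ 0.5229 -0.3848  0.062 ] [ 0.5232 -0.3895  0.062 ]
short (array([0.592 , 0.19  , 0.0816]), np.float64(3.7160477641827474e-05)) [0.5916 0.189  0.085 ] [0.5904 0.1852 0.085 ]
round (array([ 0.4908, -0.0639,  0.0056]), np.float64(0.0012435036074263906)) [ 0.49  -0.064  0.01 ] [ 0.4902 -0.0681  0.01  ]
square (array([0.4503, 0.1521, 0.0062]), np.float64(0.0019087577824935603)) [0.4494 0.1514 0.01  ] [0.4504 0.1472 0.01  ]
v [0.4677 0.0645 0.01  ]
v [ 0.4572 -0.0094  0.01  ]
v [0.3907 0.0746 0.01  ]
vs [0.4691 0.0631 0.01  ]
vs [0.3929 0.0703 0.01  ]
vs [ 0.4579 -0.0139  0.01  ]
lip [0.6387 0.2436 0.025 ]
lip [ 0.7004 -0.2098  0.025 ]
lip [ 0.3665 -0.2565  0.025 ]
lip [0.3192 0.1955 0.025 ]
cleat [ 0.4955 -0.1487  0.01  ]
cleat [ 0.5017 -0.2023  0.01  ]
cleat [ 0.4651 -0.2097  0.01  ]
cleat [ 0.4559 -0.1563  0.01  ]
box [ 0.5566 -0.339   0.04  ]
box [ 0.5621 -0.4217  0.04  ]
box [ 0.4871 -0.4245  0.04  ]
box [ 0.481  -0.3437  0.04  ]
small [ 0.4441 -0.4427  0.03  ]
small [ 0.4442 -0.5014  0.03  ]
small [ 0.3906 -0.5013  0.03  ]
small [ 0.3861 -0.4428  0.03  ]
```

What could be confused:
- **Corner plate:** top view has the triangle at (210,265), square at (171,261), round at (250,246) and cleat foot at (291,250). I choose the triangle, whose legs measure about 75 mm.
- **Upright:** tall top at (291,182), measured z 0.154; short top at (152,206), z 0.082. I choose (291,182).
- **Call box:** orange at (377,180), large grey at (371,233) with about 80 mm sides, small grey at (402,274) with about 57 mm sides. I choose the large grey one.

The crops above confirm all three. First I turn the wrist and shut the jaws.

```bash
python3 -m inch '0 0 0 0 0 0.116 0;0 0 0 0 0 0.116 0;0 0 0 0 0 0.116 0;0 0 0 0 0 0.116 0;0 0 0 0 0 0.116 0;0 0 0 0 0 0.116 0;0 0 0 0 0 0.116 0;0 0 0 0 0 0.116 0;0 0 0 0 0 0.116 0;0 0 0 0 0 0.116 0;0 0 0 0 0 0.116 0;0 0 0 0 0 0 0'
```

```text
time_s: 2.1
tcp_pos: [0.1948, 0.6462, 0.2265]
eef_rot: [180.0, -0.0, -90.2]
contact_force: [-0.1, 0.7, -0.4]
gripper_width: 0.0131
```

```bash
python3 -m inch '0.015 -0.006 0 0 0 0 0;0.031 -0.0125 0 0 0 0 0;0.031 -0.0125 0 0 0 0 0;0.031 -0.0125 0 0 0 0 0;0.031 -0.0125 0 0 0 0 0;0.031 -0.0125 0 0 0 0 0;0.031 -0.0125 0 0 0 0 0;0.031 -0.0125 0 0 0 0 0;0.031 -0.0125 0 0 0 0 0;0.031 -0.0125 0 0 0 0 0;0.031 -0.0125 0 0 0 0 0;0.031 -0.0125 0 0 0 0 0;0.031 -0.0125 0 0 0 0 0;0.031 -0.0125 0 0 0 0 0;0.031 -0.0125 0 0 0 0 0;0.031 -0.0125 0 0 0 0 0;0.031 -0.0125 0 0 0 0 0;0.031 -0.0125 0 0 0 0 0;0.031 -0.0125 0 0 0 0 0;0.031 -0.0125 0 0 0 0 0'
python3 -m inch '0 -0.006 0 0 0 0 0;0 0 0 0 0 0 0;0 0 0 0 0 0 0'
```

```text
time_s: 3.77
tcp_pos: [0.4399, 0.0411, 0.227]
eef_rot: [-179.9, 0.0, -89.6]
contact_force: [1.3, 0.5, 1.1]
gripper_width: 0.0003
time_s: 4.02
tcp_pos: [0.4455, 0.0426, 0.2265]
eef_rot: [180.0, 0.0, -89.8]
contact_force: [-0.4, -0.3, -0.8]
gripper_width: 0.0002
```

```bash
python3 -m inch '0 0.006 0.01 0 0 0 0;0 0 0.02 0 0 0 0;0 0 0.02 0 0 0 0;0 0 0.02 0 0 0 0;0 0 0.02 0 0 0 0;0 0 0.02 0 0 0 0;0 0 0.02 0 0 0 0;0 0 0.02 0 0 0 0;0 0 0.016 0 0 0 0;0 0 0.01 0 0 0 0;0 0 0 0 0 0 0;0 0 0 0 0 0 0'
python3 - <<'E'
from geo import *
import cv2
for n in("side","top"):
    im=r.capture(n);cv2.imwrite(f"pics/{n}1.png",cv2.resize(im[150:300,170:330] if n=="side" else im[200:330,150:300],None,fx=3.6,fy=3.6)[:,:,::-1])
p=r.get_state()["tcp_pos"];print(p,P("side",p),P("top",p))
E
```

```text
time_s: 5.02
tcp_pos: [0.4391, 0.0436, 0.0505]
eef_rot: [180.0, -0.0, -89.7]
contact_force: [0.2, 0.5, -0.2]
gripper_width: 0.0007
[0.43997819 0.0436491  0.05141224] [231.70063531 210.8267692 ] [208.6715077 264.2960009]
```

View pics/side1.png

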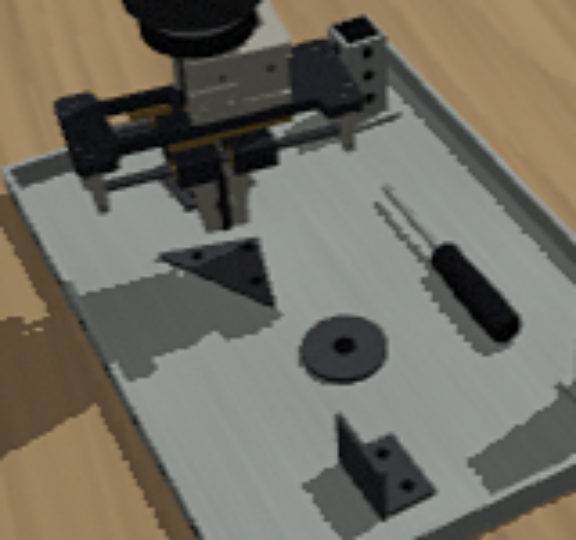

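View pics/top1.png

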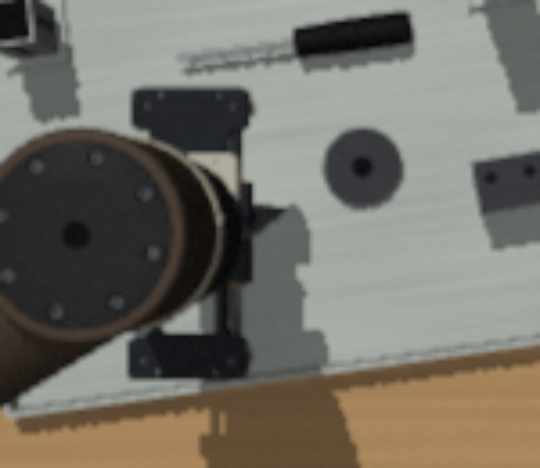

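The gripper hangs over the triangle (side crop: tip at (224,228), plate centroid at (230,267)), and the body is clear of the other parts. I go down to about 25 mm above the plate and hold.

```bash
python3 -m inch '0.0005 0 0.008 0 0 0 0;0.0005 0 0.0075 0 0 0 0;0 0 0 0 0 0 0;0 0 0 0 0 0 0;0 0 0 0 0 0 0;0 0 0 0 0 0 0;0 0 0 0 0 0 0;0 0 0 0 0 0 0;0 0 0 0 0 0 0;0 0 0 0 0 0 0;0 0 0 0 0 0 0;0 0 0 0 0 0 0;0 0 0 0 0 0 0;0 0 0 0 0 0 0;0 0 0 0 0 0 0'
python3 - <<'E'
from geo import *
import cv2
im=r.capture("side");cv2.imwrite(f"pics/side2.png",cv2.resize(im[150:300,170:330],None,fx=3.6,fy=3.6)[:,:,::-1])
E
python3 -m inch '0 0 0 0 0 0 0;0 0 0 0 0 0 0;0 0 0 0 0 0 0;0 0 0 0 0 0 0;0 0 0 0 0 0 0;0 0 0 0 0 0 0;0 0 0 0 0 0 0;0 0 0 0 0 0 0;0 0 0 0 0 0 0;0 0 0 0 0 0 0;0 0 0 0 0 0 0;0 0 0 0 0 0 0;0 0 0 0 0 0 0'
```

```text
time_s: 6.37
tcp_pos: [0.4395, 0.0417, 0.0351]
eef_rot: [180.0, -0.0, -89.9]
contact_force: [-0.6, -1.3, 0.8]
gripper_width: 0.0003
time_s: 7.5
tcp_pos: [0.4395, 0.0417, 0.0351]
eef_rot: [180.0, -0.0, -89.9]
contact_force: [-0.6, 0.5, 0.5]
gripper_width: 0.0005
```

View pics/side2.png

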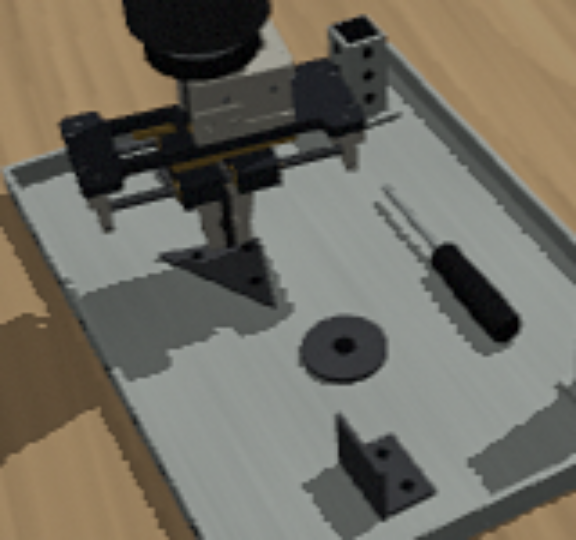

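Tip at crop (227,248), about 25 mm over the plate's middle, held for 2.3 s. Next I go up and across to the tall upright.

```bash
python3 -m inch '0 0 -0.01 0 0 0 0;0 0 -0.02 0 0 0 0;0 0 -0.025 0 0 0 0;0 0 -0.025 0 0 0 0;0 0 -0.025 0 0 0 0;0 0 -0.025 0 0 0 0;0 0 -0.025 0 0 0 0;0 0 -0.025 0 0 0 0;0 0 -0.02 0 0 0 0;0 0 -0.015 0 0 0 0;0 0 0 0 0 0 0'
python3 -m inch '0.008 -0.008 0 0 0 0 0;0.0175 -0.017 0 0 0 0 0;0.0175 -0.017 0 0 0 0 0;0.0175 -0.017 0 0 0 0 0;0.0175 -0.017 0 0 0 0 0;0.0175 -0.017 0 0 0 0 0;0.0175 -0.017 0 0 0 0 0;0.0175 -0.017 0 0 0 0 0;0.0175 -0.017 0 0 0 0 0;0.0175 -0.017 0 0 0 0 0;0.0175 -0.017 0 0 0 0 0;0.0175 -0.017 0 0 0 0 0;0.01 -0.0075 0 0 0 0 0;0 0 0 0 0 0 0;0 0 0 0 0 0 0;0 0 0 0 0 0 0'
```

```text
time_s: 8.42
tcp_pos: [0.441, 0.0422, 0.2534]
eef_rot: [-179.7, 0.1, -89.9]
contact_force: [1.3, 0.2, 0.2]
gripper_width: 0.0004
time_s: 9.75
tcp_pos: [0.6418, -0.1679, 0.2496]
eef_rot: [180.0, 0.0, -89.9]
contact_force: [-0.0, 0.3, 0.4]
gripper_width: 0.0007
```

```bash
python3 -m inch '0.001 0 0.01 0 0 0 0;0 0 0.015 0 0 0 0;0 0 0.015 0 0 0 0;0 0 0.01 0 0 0 0;0 0 0 0 0 0 0;0 0 0 0 0 0 0;0 0 0 0 0 0 0'
python3 - <<'E'
from geo import *
import cv2
a=r.capture("side");b=r.capture("top")
a=cv2.resize(a[150:290,280:400],None,fx=3.3,fy=3.3);b=cv2.resize(b[140:280,230:350],None,fx=3.3,fy=3.3)
cv2.imwrite("pics/s3.png",np.hstack([a,b])[:,:,::-1])
p=r.get_state()["tcp_pos"];print(p,(P("side",p)-[280,150])*3.3,(P("top",p)-[230,140])*3.3)
E
```

```text
time_s: 10.33
tcp_pos: [0.6429, -0.1692, 0.201]
eef_rot: [-179.9, -0.0, -89.9]
contact_force: [0.5, 0.2, 0.1]
gripper_width: 0.0004
[ 0.64302142 -0.16932964  0.20120223] [220.24266728 151.37031161] [206.07891752 123.26986949]
```

View pics/s3.png

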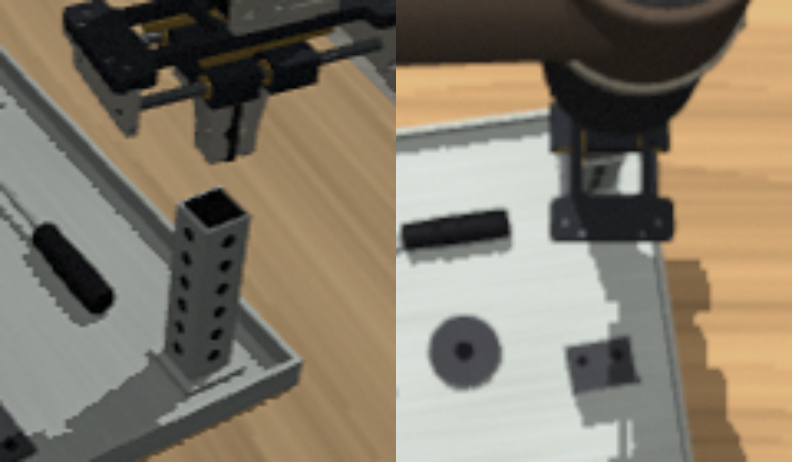

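In the side view the closed tips (226,160) sit above the tall upright's top centre (214,207), along its axis line. I lower to 25 mm above it and hold.

```bash
python3 -m inch '0 0.0005 0.01 0 0 0 0;0 0 0.011 0 0 0 0;0 0 0 0 0 0 0;0 0 0 0 0 0 0;0 0 0 0 0 0 0;0 0 0 0 0 0 0;0 0 0 0 0 0 0;0 0 0 0 0 0 0;0 0 0 0 0 0 0;0 0 0 0 0 0 0;0 0 0 0 0 0 0;0 0 0 0 0 0 0;0 0 0 0 0 0 0;0 0 0 0 0 0 0;0 0 0 0 0 0 0'
python3 -m inch '0 0 0 0 0 0 0;0 0 0 0 0 0 0;0 0 0 0 0 0 0;0 0 0 0 0 0 0;0 0 0 0 0 0 0;0 0 0 0 0 0 0;0 0 0 0 0 0 0;0 0 0 0 0 0 0;0 0 0 0 0 0 0;0 0 0 0 0 0 0;0 0 0 0 0 0 0;0 0 0 0 0 0 0;0 0 0 0 0 0 0;0 0 0 0 0 0 0'
python3 -m inch '0 0 -0.01 0 0 0 0;0 0 -0.02 0 0 0 0;0 0 -0.02 0 0 0 0;0 0 -0.02 0 0 0 0;0 0 0 0 0 0 0'
```

```text
time_s: 11.68
tcp_pos: [0.642, -0.1694, 0.1791]
eef_rot: [180.0, -0.0, -89.9]
contact_force: [0.2, 0.4, -0.3]
gripper_width: 0.0002
time_s: 12.85
tcp_pos: [0.642, -0.1694, 0.1791]
eef_rot: [180.0, -0.0, -89.9]
contact_force: [0.9, 0.5, 0.1]
gripper_width: 0.0007
time_s: 13.27
tcp_pos: [0.644, -0.17, 0.2549]
eef_rot: [-179.6, -0.1, -89.9]
contact_force: [0.8, -0.1, 0.8]
gripper_width: 0.0008
```

```bash
python3 -m inch '0.009 0.005 0 0 0 0 0;0.018 0.01 0 0 0 0 0;0.018 0.01 0 0 0 0 0;0.018 0.01 0 0 0 0 0;0.018 0.01 0 0 0 0 0;0.018 0.01 0 0 0 0 0;0.018 0.01 0 0 0 0 0;0.018 0.01 0 0 0 0 0;0.018 0.01 0 0 0 0 0;0.018 0.01 0 0 0 0 0;0.018 0.01 0 0 0 0 0;0.018 0.01 0 0 0 0 0;0.01 0.004 0 0 0 0 0;0 0 0 0 0 0 0;0 0 0 0 0 0 0'
python3 -m inch '0 0 0.02 0 0 0 0;0 0 0.03 0 0 0 0;0 0 0.03 0 0 0 0;0 0 0.03 0 0 0 0;0 0 0.02 0 0 0 0;0 0 0.01 0 0 0 0;0 0 0 0 0 0 0;0 0 0 0 0 0 0;0 0 0 0 0 0 0'
python3 - <<'E'
from geo import *
import cv2
a=r.capture("side");b=r.capture("top")
a=cv2.resize(a[270:410,270:390],None,fx=3.3,fy=3.3);b=cv2.resize(b[170:310,310:430],None,fx=3.3,fy=3.3)
cv2.imwrite("pics/s4.png",np.hstack([a,b])[:,:,::-1])
p=r.get_state()["tcp_pos"];print(p,(P("side",p)-[270,270])*3.3,(P("top",p)-[310,170])*3.3)
E
```

```text
time_s: 14.52
tcp_pos: [0.5228, -0.3871, 0.2487]
eef_rot: [180.0, 0.0, -90.0]
contact_force: [0.1, -0.2, 0.6]
gripper_width: 0.0007
time_s: 15.27
tcp_pos: [0.5247, -0.3869, 0.1108]
eef_rot: [-179.9, -0.1, -89.8]
contact_force: [0.5, 0.3, 0.3]
gripper_width: 0.0004
[ 0.52445046 -0.38694692  0.11092964] [230.33620186 174.86171083] [219.65736965 201.26510652]
```

View pics/s4.png

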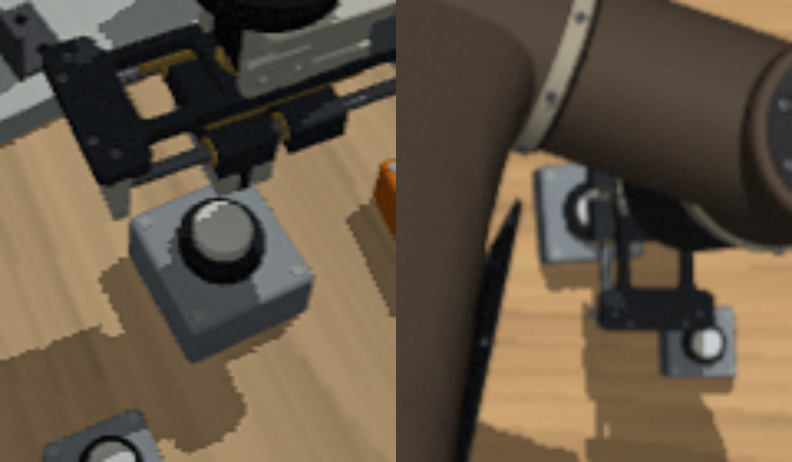

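The tips are centred over the large grey box's button (side crop: tip (232,190), button (222,225)), and nothing else is under the body. Next I go down to just above it.

```bash
python3 -m inch '0 0.001 0.015 0 0 0 0;0 0 0.015 0 0 0 0;0 0 0.01 0 0 0 0;0 0 0.003 0 0 0 0;0 0 0 0 0 0 0;0 0 0 0 0 0 0'
python3 -m inch '0 0 0.002 0 0 0 0;0 0 0.002 0 0 0 0;0 0 0.002 0 0 0 0;0 0 0 0 0 0 0'
python3 -m inch '0 0 0.001 0 0 0 0;0 0 0.001 0 0 0 0;0 0 0.001 0 0 0 0;0 0 0 0 0 0 0;0 0 0 0 0 0 0'
```

```text
time_s: 15.87
tcp_pos: [0.5228, -0.3869, 0.0668]
eef_rot: [-180.0, -0.0, -89.9]
contact_force: [1.2, -0.3, 0.9]
gripper_width: 0.0005
time_s: 16.2
tcp_pos: [0.5229, -0.3868, 0.0604]
eef_rot: [-179.9, -0.0, -89.9]
contact_force: [0.7, 0.4, 2.8]
gripper_width: 0.0004
time_s: 16.62
tcp_pos: [0.5229, -0.3868, 0.0574]
eef_rot: [-179.9, -0.0, -89.9]
contact_force: [0.9, 0.5, 4.1]
gripper_width: 0.0004
```

```bash
python3 -m inch '0 0 0.001 0 0 0 0;0 0 0.001 0 0 0 0;0 0 0 0 0 0 0;0 0 0 0 0 0 0'
```

```text
time_s: 16.95
tcp_pos: [0.5229, -0.3869, 0.0562]
eef_rot: [-179.9, -0.0, -89.9]
contact_force: [-0.6, 1.2, 11.4]
gripper_width: 0.0005
```

Force has jumped to 11 N and z has stopped at 0.056, so the button is on its stop. I hold with slightly more push, then retreat straight up and clear.

```bash
python3 -m inch '0 0 0.0006 0 0 0 0;0 0 0 0 0 0 0;0 0 0 0 0 0 0;0 0 0 0 0 0 0'
python3 -m inch '0 0 -0.004 0 0 0 0;0 0 -0.006 0 0 0 0;0 0 -0.01 0 0 0 0;0 0 -0.02 0 0 0 0;0 0 -0.03 0 0 0 0;0 0 -0.03 0 0 0 0;0 0 -0.03 0 0 0 0;0 0 -0.02 0 0 0 0;0 0 0 0 0 0 0;0 0 0 0 0 0 0;0 0 0 0 0 0 0;0 0 0 0 0 0 0'
python3 - <<'E'
from geo import *
import cv2
a=r.capture("side")
cv2.imwrite("pics/s5.png",cv2.resize(a[130:420,190:470],None,fx=2,fy=2,interpolation=cv2.INTER_CUBIC)[:,:,::-1])
print(r.get_state()["contact_force"])
E
```

```text
time_s: 17.28
tcp_pos: [0.523, -0.3869, 0.0562]
eef_rot: [-179.9, -0.1, -89.8]
contact_force: [-1.0, 1.9, 14.5]
gripper_width: 0.0003
time_s: 18.28
tcp_pos: [0.5214, -0.3861, 0.2029]
eef_rot: [179.9, 0.1, -89.9]
contact_force: [-0.5, -0.3, 0.2]
gripper_width: 0.0007
[-0.32300232  0.7474142  -0.28379603]
```

View pics/s5.png

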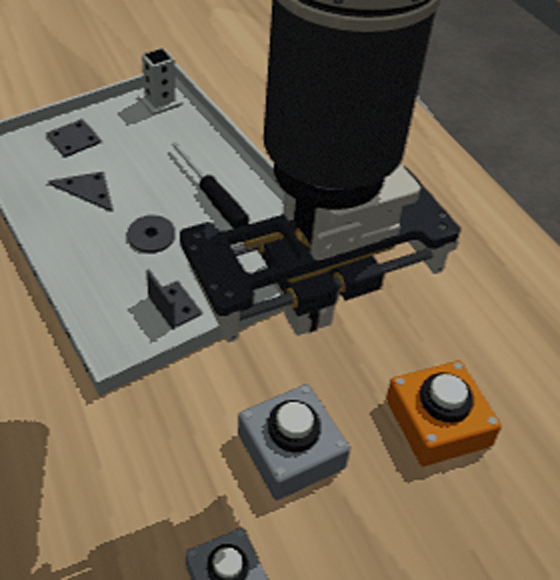

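The parts lie where they did at the start: triangle (88,188), round (151,233), square (74,137). The button is back out at (296,419), and the gripper hangs clear about 14 cm above it.

Run:
```python
from plant import r
print(r.close_job())
```

```text
the job is handed in; nothing more can be done
None
```

The job is done and handed in after about 18 s of the 53 s allowed, with the steps in the order asked.

- **Corner plate:** I pointed down at it with shut fingers, about 25 mm above its middle, for about 2.3 s.
- **Taller upright:** I pointed at its top end from about 24 mm above for about 2.4 s.
- **Button:** I pressed the one on the larger grey call box to its stop. Travel stopped at z = 0.056 m and the force rose to 14.5 N. I then moved straight up about 14 cm clear.

**Last checks:** the final side picture shows the button back out and the visible parts and short upright where they started. The gripper hid the tall upright in that picture, so I did not see it again. The contact force at the end was under 1 N.

**Disagreement:** the two cameras differed by about 4–5 mm in y, and heights came out 1–6 mm below the stated ones. I aimed between the two cameras' values. For the button, the contact height and stop matched the stated ones.

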